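# Load the sign glue-up jig

## Task

Load the wooden glue-up jig: swing its keeper bar clear of the two pockets, seat the arrow-shaped tile and the long rectangular tile flat and fully home in the pockets that match their outlines, then swing the keeper bar back over both tiles until it meets its stop. Lower the tiles in rather than dropping them, and leave the other tiles, tins, brush and tape where they are.

Things in the scene. Friction and masses are not known exactly. Their poses are not given: they have to be found in the camera images.
- jig: Fixed wooden jig: board 124 (x) x 280 (y) x 10 mm with two pockets framed by fence strips 16 mm wide, their tops 22 mm above the table. Origin at the board's underside, at its middle, on the keeper's pivot axis; z up. Arrow pocket on the +y side, rectangular pocket on the -y side; a pillar of radius 11 mm at the origin carries the keeper bar. Yaw within 0.3 rad of the world's.
- arrow_pocket (a point): Centre of the arrow pocket's floor, at (0, 75, 10) mm in the jig, axes as the jig's. The arrow tile's outline plus 1.5 mm on every side, pointing along jig +y (away from the pivot); walls upright for 6 mm, then a steep lead-in 3 mm wide and 6 mm high to the fence top. With the tile home, the tile's origin is at this point and its x axis along jig +y.
- bar_pocket (a point): Centre of the rectangular pocket's floor, at (0, -78, 10) mm in the jig, axes as the jig's. 83 mm along jig y by 47 mm along jig x (1.5 mm clearance on every side); walls and lead-in as the arrow pocket's. With the rectangular tile home, its origin is at this point and its x axis along the jig's y, either way round.
- keeper (a joint): Angle of the flat aluminium keeper bar (200 x 24 x 8 mm, underside 43 mm above the table) about the pivot: 0 = at its stop, along jig y over both pockets; grows counter-clockwise from above, the knob end going from jig +y to jig -x; 1.57 = across, clear of both pockets; far stop 1.75. Starts at 0 to 0.35. Friction under 1 N at the knob, no spring, stays where left.
- keeper_knob (a point): Centre of the top of the keeper's upright black knob, a cylinder 16 mm in diameter and 30 mm tall standing on the bar 88 mm from the pivot; knob top 81 mm above the table, bar top 51 mm. Can be pinched from above and led round the arc; seated tiles clear the bar by 3 mm.
- arrow_tile: The larger pale teal arrow-shaped tile (pentagon: square back, 90 degree point), 70 mm long, 50 mm wide, 30 mm thick, 60 to 120 g, flat on the table. Origin at the underside, midway along its length on the centreline; x points to the tip (x = +35 mm); parallel sides from x = -35 to +10 mm; z up. Seated, its top is 40 mm above the table, 18 mm above the fence.
- bar_tile: The long rectangular pale teal tile, 80 (x) x 44 (y) x 30 mm, 60 to 120 g, lying flat on the table. Origin at the centre of its underside; x along its length; z up. Seated, it stands 18 mm above the fence.
- small_arrow: Leave alone: a smaller arrow tile of the same paint, 43 x 31 x 18 mm, on the table. Origin at the underside's middle.
- square_tile: Leave alone: a square tile of the same paint, 62 x 62 x 30 mm, too wide for either pocket. Origin at the underside's centre.
- tin_a: Leave alone: small paint tin, 74 mm in diameter, 85 mm tall, standing. Origin at the underside's centre.
- tin_b: Leave alone: a second small paint tin, same size.
- tin_big: Leave alone: larger paint tin, 104 mm in diameter, 125 mm tall, standing.
- brush: Leave alone: a wooden-handled brush lying on the table beyond the jig.
- tape_roll: Leave alone: a roll of masking tape, 80 mm in diameter, 22 mm tall, lying flat between the robot and the jig.
There are look-alikes about, which are no part of the job. Leave any blue or yellow look-alike of the arrow_tile alone.

How it is judged (in metres and radians):
On the way, in this order (a step that is already met when the one before it is completed fails the run):
1. the keeper bar is swung clear of both pockets (value of joint keeper above 1.1 rad), for 0.1 s.
2. both tiles are seated flat in their pockets, released, with the keeper still clear (horizontal distance between arrow_tile and arrow_pocket below 0.003 m and z of arrow_tile in the frame of arrow_pocket between -0.0025 and 0.0025 m and angle between each of arrow_tile, bar_tile's own z axis and vertical below 0.05 rad and angle between the x axis of each of arrow_tile, bar_tile and the y axis of jig, either way round below 0.08 rad and horizontal distance between bar_tile and bar_pocket below 0.003 m and z of bar_tile in the frame of bar_pocket between -0.0025 and 0.0025 m and value of joint keeper above 0.9 rad and contact force between the fingers and arrow_tile below 0.1 N and contact force between the fingers and bar_tile below 0.1 N), for 0.2 s.
3. the keeper bar is swung back over both tiles (value of joint keeper below 0.12 rad), for 0.1 s.
At the end, for the whole second after the job is handed in: Both tiles lie at rest in their own pockets: within 3 mm of the pocket's centre, within 2.5 mm of the floor height, level within 0.05 rad and square to the jig within 0.08 rad; the keeper bar is within 0.12 rad of its closed stop, over both tiles (horizontal distance between arrow_tile and arrow_pocket below 0.003 m and z of arrow_tile in the frame of arrow_pocket between -0.0025 and 0.0025 m and angle between each of arrow_tile, bar_tile's own z axis and vertical below 0.05 rad and angle between the x axis of each of arrow_tile, bar_tile and the y axis of jig, either way round below 0.08 rad and horizontal distance between bar_tile and bar_pocket below 0.003 m and z of bar_tile in the frame of bar_pocket between -0.0025 and 0.0025 m and value of joint keeper below 0.12 rad and linear speed of each of arrow_tile, bar_tile below 0.02 m/s); the robot touches nothing.
It fails at once if a bystander (other tiles, tins, brush, tape roll) is moved more than 25 mm (distance of any of small_arrow, square_tile, tin_a, tin_b, tin_big, brush, tape_roll from where it was at the start of the episode above 0.025 m).
It fails at once if the arrow tile is dropped: falling free more than about 5 cm above the table (height (world z) of arrow_tile above 0.05 m and linear speed of arrow_tile above 0.4 m/s and contact force between anything else and arrow_tile below 0.05 N).
It fails at once if the rectangular tile is dropped: falling free more than about 5 cm above the table (height (world z) of bar_tile above 0.05 m and linear speed of bar_tile above 0.4 m/s and contact force between anything else and bar_tile below 0.05 N).
It also fails if it takes over 69 s, if anything falls off the work surface, if the arm or the gripper's body presses on something with over 40 N, if the wrist force passes 120 N, or if a joint passes its speed limit or range.

## Robot

A 7-joint arm with a two-finger parallel gripper is mounted at the origin on the work surface. World frame = base frame: x ahead of the robot, y to its left, z up, the work surface at z = 0. Lengths are in mm, angles in rad, forces in N, time in s.
With the tool pointing down it reaches from about 400 to 875 mm from the base axis. Payload 19.3 kg.
Tool frame: the origin (TCP) lies at the very end of the fingers, on their centre line; the grasp point (between the pads) lies 19 mm behind it; z points along the fingers, y is the line along which they close (so a half turn about z gives the same grasp; the last joint's range is limited). The gripper opens to 85 mm and grips with 20 to 120 N. Pads are 22 mm wide; open, the fingers measure 114 mm over their backs; the gripper's body (76 mm by 85 mm) begins 54 mm behind the grasp point. The pads swing forward as they close: fully open they stand 13 mm farther back than shut.
Start: joints at [1.196, 0.521, -0.036, 1.599, 0.021, 1.021, -0.113], TCP at [187.536, -596.192, 231.291] pointing down, gripper open.
Joint ranges: [-2.91, 2.91], [-0.3, 2.13], [-1.5, 1.42], [0.17, 2.43], [-1.26, 4.41], [0.16, 1.93], [-2.52, 2.52]. Speed limits (rad/s): [1.89, 1.89, 2.39, 2.39, 3.01, 3.01, 3.01].

## Interface

Orientations are given as a rotation vector (axis times angle).
In Python, from bench import robot, fingers, solve_ik, camera, job, nets gives the robot as it stands. Calls block until the motion is done:
- robot.move_to(position, orientation): joint-space move of the TCP to a pose.
- robot.move_straight(position, attitude=None, rate=150, f_stop=None): straight line of the TCP; attitude=None keeps the orientation; rate is the mean speed in mm/s. With f_stop (N) it stops when the force on the tool has changed by that much, and returns True; else False.
- robot.set_joints(angles): joint-space move.
- fingers.grip(opening, effort=None): finger opening in mm; effort is the grip in N (None keeps the last); returns when the fingers have stopped.
- robot.dwell(seconds).
- solve_ik(position, orientation): joint angles nearest the present ones, or None.
- camera(name): name is "scene" or "top" or "wrist"; returns a dict with "img" (480x640x3 uint8, red, green, blue), "z_map" (480x640 float32, mm along the optical axis (not along the pixel's ray), 0 where there is no reading), "mtx" (3x3 intrinsics, pixels), "R" (3x3) and "t" (3): a world point X has camera coordinates R X + t. Camera axes: x right, y down, z forward; pixel columns grow to the right and rows downward; lengths in mm; the calibration is good to about 2 mm. The wrist camera is an equidistant fisheye: a pixel r from the principal point sees the ray r / f radians off the axis. A picture is of the moment at which its call begins.
A pose or a line that the arm cannot do raises robot.MotionError and nothing moves.
- job.close_job(): hands the job in; it is judged then, once.
Trained networks look in a picture, given as the dict that the camera call returned (one of the last four; its "shot" number tells which), for a name from the list of things; names that differ only in an ending like _2 or _b are one class to them, and where a whole thing is asked for, a point or a joint stands for the part that bears it (a point fixed in the world has none). Each returns a list of dicts, best first, with "confidence" (0 to 1); they miss things now and then, are a little off and sometimes report something else, mostly with a low value. They report only what shows in the picture. A call takes as long as a camera call. They do not tell look-alikes from the thing itself.
- nets.find_in(picture, query): "at" ([x, y, z] in mm, in world coordinates, good to about 4 mm: the middle of the surface that is visible of it).
- nets.cut_out(picture, query): "pixels" (480x640 bool, what is visible of it).
- nets.spot_point(picture, query): "at" ([x, y, z] in mm, in world coordinates, good to about 4 mm: a listed point, or the origin of a listed thing).
Readings, each from a call of its own:
- robot.read_time(): time.
- robot.read_qpos(): joint angles.
- robot.read_joint_velocities(): joint speeds.
- robot.read_tau(): joint torques, N m.
- robot.read_eef_pos(): TCP position.
- robot.read_tool_rot(): TCP orientation.
- robot.read_wrist_force(): force on the tool from outside, world axes, zero at the start.
- robot.read_moment(): the same for the moment, N m.
- robot.read_opening(): finger opening in mm.
- robot.read_finger_force(): force on a finger pad.
Only numpy, scipy, OpenCV 4.12 (cv2) and the standard library are available. Lean on these libraries where they do the work, as an engineer would, in place of code of your own. Each camera call takes 0.05 s, during which the arm holds its last target. There are 200 camera calls.

## Working session

There is one attempt and no reset: what is moved stays moved. The work goes in short steps, each a Python script; the robot and the scene stay as the last script left them, time stands still between calls to the robot, and variables do not carry over. Pictures are saved under pics/ and viewed, at most 10 in all, crops included, and the job is handed in when it is done.

```bash
ls; mkdir -p pics; python3 - <<'E'
from bench import robot, fingers, solve_ik, camera, job, nets
import cv2, numpy as np, pickle
for n in ("top","scene"):
    p=camera(n); pickle.dump(p,open(f'{n}0.pkl','wb'))
    cv2.imwrite(f'pics/{n}0.png',p["img"][:,:,::-1])
    for q in ("jig","arrow_tile","bar_tile","small_arrow","square_tile","tape_roll","tin_a","tin_big","brush"):
        print(n,q,[(np.round(d["at"]).tolist(),round(d["confidence"],2)) for d in nets.find_in(p,q)][:4])
    for q in ("arrow_pocket","bar_pocket","keeper_knob","jig","arrow_tile","bar_tile"):
        print(n,'spot',q,[(np.round(d["at"]).tolist(),round(d["confidence"],2)) for d in nets.spot_point(p,q)][:3])
print(robot.read_time(),robot.read_tool_rot(),robot.read_opening())
E
```

```text
pics
top jig [([562.0, 64.0, 11.0], 0.8)]
top arrow_tile [([613.0, -151.0, 32.0], 0.9), ([581.0, -265.0, 31.0], 0.86), ([674.0, -356.0, 30.0], 0.86)]
top bar_tile [([436.0, -273.0, 28.0], 0.88)]
top small_arrow [([528.0, -454.0, 17.0], 0.77), ([799.0, 142.0, 14.0], 0.17)]
top square_tile [([562.0, 68.0, 8.0], 0.73), ([762.0, -172.0, 27.0], 0.6)]
top tape_roll [([383.0, -42.0, 21.0], 0.85)]
top tin_a [([546.0, 368.0, 87.0], 0.93), ([630.0, 394.0, 86.0], 0.6)]
top tin_big [([428.0, 471.0, 124.0], 0.62), ([579.0, -267.0, 32.0], 0.62), ([528.0, -451.0, 18.0], 0.61)]
top brush [([801.0, 137.0, 18.0], 0.58)]
top spot arrow_pocket [([558.0, 144.0, 10.0], 0.82), ([432.0, 492.0, -1.0], 0.22)]
top spot bar_pocket [([573.0, -7.0, 7.0], 0.73)]
top spot keeper_knob [([552.0, 158.0, 80.0], 0.59)]
top spot jig [([563.0, 66.0, -0.0], 0.85), ([568.0, -7.0, 9.0], 0.34)]
top spot arrow_tile [([609.0, -144.0, 1.0], 0.86), ([586.0, -265.0, 1.0], 0.63), ([679.0, -369.0, -2.0], 0.58)]
top spot bar_tile [([437.0, -277.0, 0.0], 0.78)]
scene jig [([575.0, 47.0, 11.0], 0.96)]
scene arrow_tile [([571.0, 50.0, 9
[... 375 characters left out ...]
], 0.8), ([806.0, 135.0, 18.0], 0.3)]
scene tin_a [([554.0, 352.0, 74.0], 0.91), ([644.0, 381.0, 78.0], 0.67)]
scene tin_big [([446.0, 462.0, 101.0], 0.93)]
scene brush [([806.0, 135.0, 17.0], 0.75), ([441.0, -280.0, 33.0], 0.74)]
scene spot arrow_pocket [([557.0, 145.0, 9.0], 0.8)]
scene spot bar_pocket [([567.0, -7.0, 10.0], 0.98), ([437.0, -279.0, 4.0], 0.58)]
scene spot keeper_knob [([551.0, 157.0, 83.0], 0.66)]
scene spot jig [([564.0, 68.0, 2.0], 0.73)]
scene spot arrow_tile [([684.0, -367.0, 3.0], 0.89), ([607.0, -146.0, -0.0], 0.69), ([592.0, -266.0, -2.0], 0.6)]
scene spot bar_tile [([439.0, -277.0, 3.0], 0.67)]
1.6 [-3.10517466e+00 -4.76869610e-01  6.16321611e-05] 85.37745202193469
```

View pics/top0.png

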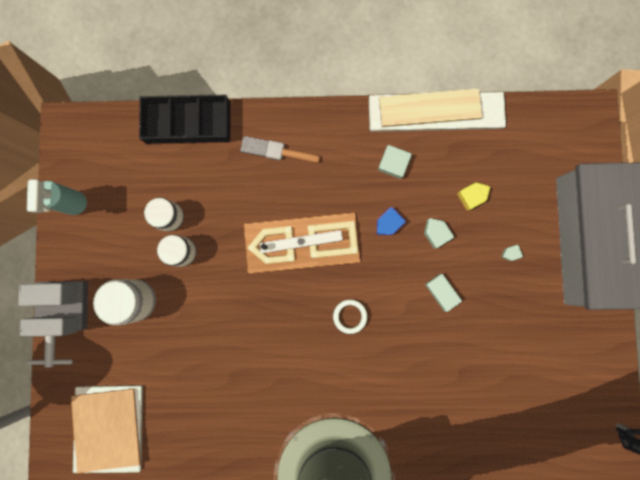

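```bash
python3 - <<'E'
import pickle,numpy as np
p=pickle.load(open('top0.pkl','rb'));print(p["mtx"],p["R"],p["t"])
for w in [(613,-151,32),(581,-265,31),(674,-356,30),(436,-273,28),(562,64,11)]:
    c=p["R"]@np.array(w)+p["t"];u=p["mtx"]@c/c[2];print(w,u[:2],p["img"][int(u[1]),int(u[0])])
E
```

```text
[[490.78717819   0.         318.3884841 ]
 [  0.         490.78717819 235.44977725]
 [  0.           0.           1.        ]] [[-0.01789489 -0.99969675 -0.0169169 ]
 [-0.99555822  0.01937986 -0.0921317 ]
 [ 0.0924316   0.01519307 -0.99560312]] [  38.50374258  581.041936   1187.59204046]
(613, -151, 32) [390.55953461 221.21007397] [ 72 129 203]
(581, -265, 31) [437.38355732 233.26551606] [206 222 197]
(674, -356, 30) [472.67275773 195.1934582 ] [242 233 104]
(436, -273, 28) [442.80002461 292.54012793] [208 224 200]
(562, 64, 11) [304.13065174 244.13746006] [222 216 198]
```

The top view has five candidates:
- Yellow arrow at (474,195) and blue arrow at (390,221): look-alikes by colour.
- Small teal arrow at (512,253): too small.
- Square tile at (395,161): wrong shape.
- Teal large arrow at (438,233): this fits arrow_tile.

The bar tile is at (444,292) and the jig at (301,242), with its knob at (264,246). Next I'll take close wrist views.

```bash
cat > h.py <<'E'
from bench import robot, fingers, solve_ik, camera, job, nets
import cv2, numpy as np, pickle
from scipy.spatial.transform import Rotation as Rn
def down(yaw):            # tool z down, tool y (closing line) at angle yaw-90deg
    return (Rn.from_euler('z',yaw)*Rn.from_euler('x',np.pi)).as_rotvec()
def yaws(yaw):            # the half turn that suits the wrist
    return (yaw+np.pi/2)%np.pi-np.pi/2
def rays(p):
    v,u=np.mgrid[0:480,0:640].astype(float); K=p["mtx"]
    x=(u-K[0,2])/K[0,0]; y=(v-K[1,2])/K[1,1]; r=np.hypot(x,y)+1e-9
    s=np.sin(r)/r
    return np.dstack([x*s,y*s,np.cos(r)])
def cloud(p):
    d=rays(p); X=d/d[...,2:]*p["z_map"][...,None]
    X=(X-p["t"])@p["R"]; X[p["z_map"]<=0]=np.nan
    return X
def plane(p,z):           # every pixel's world point on height z
    d=rays(p)@p["R"]; c=-p["R"].T@p["t"]
    return c+d*((z-c[2])/d[...,2])[...,None]
def project(p,W):
    c=np.asarray(W,float)@p["R"].T+p["t"]; r=np.arctan2(np.hypot(c[...,0],c[...,1]),c[...,2])
    n=np.hypot(c[...,0],c[...,1])+1e-9
    return np.stack([p["mtx"][0,0]*r*c[...,0]/n+p["mtx"][0,2],p["mtx"][1,1]*r*c[...,1]/n+p["mtx"][1,2]],-1)
def save(p,n):
    cv2.imwrite(f'pics/{n}.png',p["img"][:,:,::-1]); pickle.dump(p,open(n+'.pkl','wb'))
E
python3 - <<'E'
from h import *
robot.move_to([510,-270,300],down(0)); p=camera("wrist"); save(p,'w_tiles')
print(robot.read_time(), p["mtx"], -p["R"].T@p["t"])
robot.move_to([562,68,300],down(0)); p=camera("wrist"); save(p,'w_jig')
print(robot.read_time(), robot.read_qpos(), -p["R"].T@p["t"])
a=cv2.imread('pics/w_tiles.png');b=cv2.imread('pics/w_jig.png')
cv2.imwrite('pics/both.png',cv2.resize(np.vstack([a,b]),(400,600)))
for n,z in (('w_tiles',28),('w_jig',22)):
    p=pickle.load(open(n+'.pkl','rb')); X=cloud(p); print(n,np.nanpercentile(X[...,2],[5,50,95]))
E
```

```text
3.35 [[371.64829954   0.         322.9026165 ]
 [  0.         371.64829954 238.54016569]
 [  0.           0.           1.        ]] [ 587.25795664 -270.29592162  442.89791283]
4.6917 [-0.05344587  0.3678589  -0.22771014  1.66517541  0.09096686  1.11905952
 -1.87913419] [639.94806682  67.13437694 443.03405839]
w_tiles [ -1.04083887   1.0451916  391.46188198]
w_jig [ -0.85952105   1.03945878 391.59765379]
```

View pics/w_tiles.png

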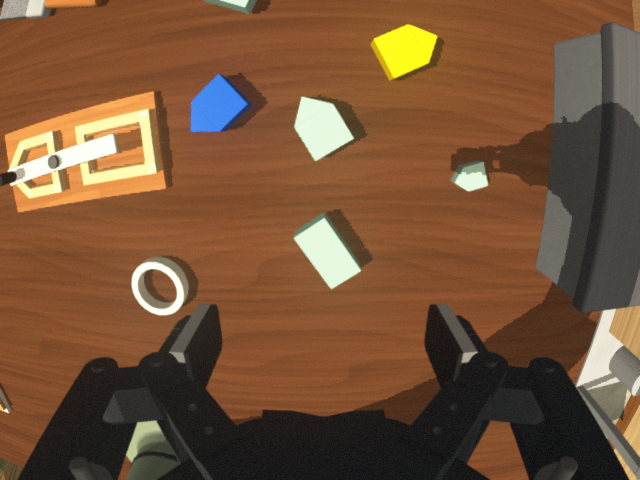

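View pics/w_jig.png

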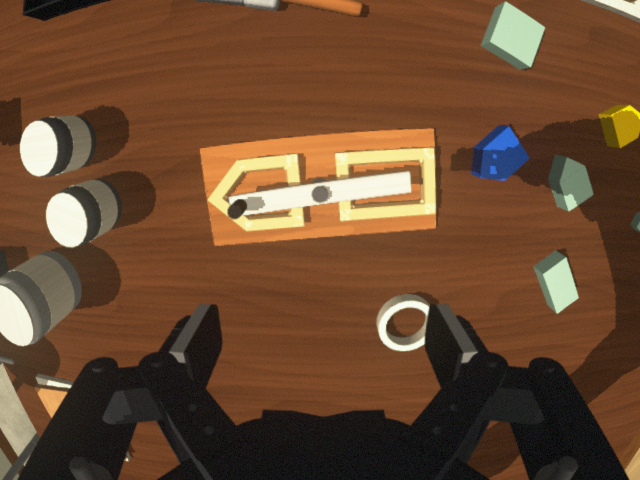

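In the tiles view, the arrow tile is at (324,128), the bar tile at (328,250) and the small arrow at (470,176). Blue at (220,104) and yellow at (405,50) are the look-alikes. In the jig view, the jig is centred near (320,190), the knob is at (237,208), and the keeper is slightly ajar. Next I'll fit outlines and make the confirming crop.

```bash
cat >> h.py <<'E'
def fit(p,mask,z):        # rectangle (centre, sides, yaw of long side) of mask's outline at height z
    m=cv2.morphologyEx(mask.astype(np.uint8),cv2.MORPH_OPEN,np.ones((3,3)))
    c=max(cv2.findContours(m,cv2.RETR_EXTERNAL,cv2.CHAIN_APPROX_NONE)[0],key=cv2.contourArea)[:,0]
    P=plane(p,z)[c[:,1],c[:,0],:2].astype(np.float32)
    b=cv2.boxPoints(cv2.minAreaRect(P)); e=[b[1]-b[0],b[2]-b[1]]; L=max(e,key=np.linalg.norm)
    return b.mean(0),sorted(np.linalg.norm(x) for x in e),np.arctan2(L[1],L[0]),P
def near(p,xy,r):
    X=cloud(p); return X,np.hypot(X[...,0]-xy[0],X[...,1]-xy[1])<r
def fit_tile(p,xy,z=30):
    X,n=near(p,xy,60); hsv=cv2.cvtColor(p["img"],cv2.COLOR_RGB2HSV)
    return fit(p,n&(X[...,2]>z-4)&(X[...,2]<z+6)&(hsv[...,1]<70),z)
E
python3 - <<'E'
from h import *
p=pickle.load(open('w_tiles.pkl','rb'))
for n,xy in (('arrow',(585,-265)),('bar',(437,-275))):
    c,s,y,P=fit_tile(p,xy)
    if n=='arrow':
        R=np.array([[np.cos(y),np.sin(y)],[-np.sin(y),np.cos(y)]]); l=(P-c)@R.T
        # point side: narrow near the tip
        print('width at +28/-28', [np.ptp(l[np.abs(l[:,0]-k)<2,1]) for k in (28,-28)])
    print(n,c,s,y, fit_tile(p,xy,28)[1])
x0,y0=270,80; crop=cv2.resize(cv2.imread('pics/w_tiles.png')[80:300,190:510],(800,550),interpolation=cv2.INTER_CUBIC); cv2.imwrite('pics/crop.png',crop)
p=pickle.load(open('w_jig.pkl','rb')); X,n=near(p,(563,67),170)
hsv=cv2.cvtColor(p["img"],cv2.COLOR_RGB2HSV)
print('hsv board/table',hsv[150,225],hsv[235,260],hsv[120,300],hsv[270,300])
m=n&(X[...,2]>6)&(X[...,2]<30)
c,s,y,P=fit(p,cv2.morphologyEx((n&(X[...,2]>5)).astype(np.uint8),cv2.MORPH_OPEN,np.ones((5,5))),10); print('jig depth',c,s,y)
m=n&(hsv[...,2]>150); c,s,y,P=fit(p,m,10); print('jig colour',c,s,y)
k=n&(X[...,2]>76)&(X[...,2]<87); print('knob',X[k].mean(0),k.sum())
E
```

```text
width at +28/-28 [np.float32(16.116867), np.float32(49.526615)]
arrow [ 587.4153 -265.2856] [np.float32(49.89688), np.float32(68.83364)] 0.5269828 [np.float32(50.138615), np.float32(69.16705)]
bar [ 435.8222  -275.73993] [np.float32(45.21257), np.float32(80.950035)] 0.58813876 [np.float32(45.748566), np.float32(81.68993)]
hsv board/table [ 14 177 232] [ 14 181 203] [ 12 167 119] [ 12 171 115]
jig depth [70.45959 73.70514] [np.float32(675.70386), np.float32(1843.8976)] 1.5698708
jig colour [564.9733  71.0081] [np.float32(124.907486), np.float32(280.55774)] -1.4910601
knob [553.6944988  157.29225056  80.89554271] 204
```

View pics/crop.png

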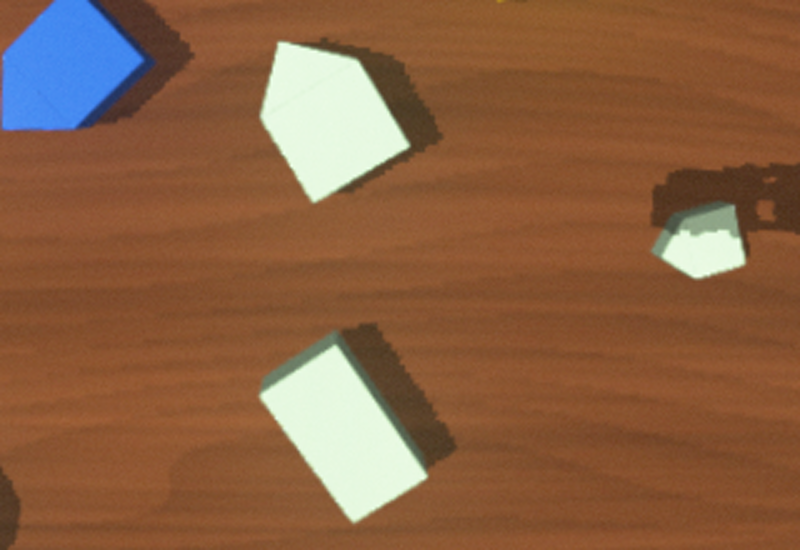

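The crop confirms it: the large pale-teal pentagon (full size, 69x50 measured) is the arrow tile and the 81x45 rectangle is the bar tile. The tip points at 0.53 rad. The jig is at (565,71) with yaw 0.080, and the knob sits 87 mm from the pivot (88 given). Next I'll swing the keeper.

```bash
cat >> h.py <<'E'
def knob(piv,jy,a,z):
    t=jy+np.pi/2+a; return [piv[0]+88*np.cos(t),piv[1]+88*np.sin(t),z]
E
python3 - <<'E'
from h import *
piv,jy,a0=(565,71),0.0797,0.05
for off in (0,np.pi/2,-np.pi/2,np.pi):
    qs=[solve_ik(knob(piv,jy,a,57),down(jy+a+off)) for a in (a0,0.8,1.55)]
    print(off,[None if q is None else round(float(q[6]),2) for q in qs])
E
```

```text
0 [-2.03, -1.37, -0.66]
1.5707963267948966 [-0.69, -0.07, 0.37]
-1.5707963267948966 [-2.46, -2.19, -1.98]
3.141592653589793 [0.43, 1.12, -2.43]
```

```bash
python3 - <<'E'
from h import *
piv,jy,a0=(565,71),0.0797,0.05
o=lambda a:down(jy+a+np.pi/2)
robot.move_to(knob(piv,jy,a0,130),o(a0)); fingers.grip(45,20)
robot.move_straight(knob(piv,jy,a0,58),rate=120)
fingers.grip(10,20); print('grip',robot.read_opening(),robot.read_finger_force(),robot.read_wrist_force())
for a in np.linspace(a0,1.5,8)[1:]:
    robot.move_straight(knob(piv,jy,a,58),o(a),rate=130)
print(robot.read_wrist_force()); fingers.grip(50)
robot.move_straight(knob(piv,jy,1.5,140),rate=200)
robot.move_to([540,71,300],down(0))
p=camera("wrist"); save(p,'w_jig2'); X,n=near(p,piv,170)
hsv=cv2.cvtColor(p["img"],cv2.COLOR_RGB2HSV)
k=n&(X[...,2]>76)&(X[...,2]<87); K=X[k].mean(0); print('knob',K,k.sum(),'angle',np.arctan2(*(K[:2]-piv)[::-1])%(2*np.pi)-jy-np.pi/2)
# fence tops: yellow outlines; pocket openings via template distance
print(robot.read_time())
E
```

```text
grip 14.753031582321304 21.893408596515656 [-0.9117164  -0.64751018  6.94549131]
[-5.06824587  0.95366996 12.35441563]
knob [477.90194482  70.83971144  81.081049  ] 185 angle 1.4929366477319714
13.25
```

View pics/w_jig2.png

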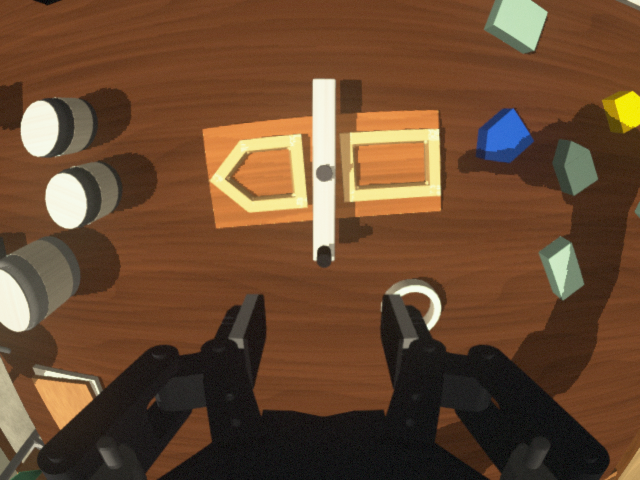

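The keeper is open: the bar is at (323,170), the knob at (323,257), and both pockets are clear. Next I'll refine the jig pose from the fences and the board.

```bash
python3 - <<'E'
from h import *
for nm in ('w_jig2','w_jig'):
    p=pickle.load(open(nm+'.pkl','rb')); hsv=cv2.cvtColor(p["img"],cv2.COLOR_RGB2HSV).astype(int)
    X=plane(p,22); piv,jy=np.array([565,71.]),0.0797
    l=(X[...,:2]-piv)@np.array([[np.cos(jy),-np.sin(jy)],[np.sin(jy),np.cos(jy)]])
    ye=(hsv[...,0]>17)&(hsv[...,0]<32)&(hsv[...,1]>60)&(hsv[...,2]>120)
    for n,s in (('bar',-1),('arrow',1)):
        m=ye&(np.abs(l[...,0])<62)&(s*l[...,1]>16)&(s*l[...,1]<140)
        c,sz,y,P=fit(p,m,22); q=(c-piv)@np.array([[np.cos(jy),-np.sin(jy)],[np.sin(jy),np.cos(jy)]])
        print(nm,n,c.round(1),np.round(sz,1),'jig frame',q.round(2),'yaw',round((y-np.pi/2)%np.pi,4))
        # inner hole at the fence top
        cs,h=cv2.findContours(m.astype(np.uint8),cv2.RETR_CCOMP,cv2.CHAIN_APPROX_NONE)
        hs=[cc for cc,hh in zip(cs,h[0]) if hh[3]>=0]
        if hs and nm=='w_jig2':
            cc=max(hs,key=cv2.contourArea)[:,0]; pp=l[cc[:,1],cc[:,0]]; print('  hole x',pp[:,0].min(),pp[:,0].max(),'y',pp[:,1].min(),pp[:,1].max())
    m=(np.hypot(*(X[...,:2]-piv).transpose(2,0,1))<165)&(hsv[...,2]>150)&((hsv[...,1]>60))
    c,sz,y,P=fit(p,m,10); print(nm,'board',c.round(2),np.round(sz,1),round((y-np.pi/2)%np.pi,4))
q=solve_ik
for n,c,yw in (('arrow',(587.4,-265.3),0.527),('bar',(435.8,-275.7),0.588)):
  for o in (0,np.pi): 
    q=solve_ik([*c,60],down(yw+o)); print(n,o,None if q is None else q.round(2))
for n,yw in (('ap',jy+np.pi/2),):
  for o in (0,np.pi):
   for c in ((559,145),(571,-7)):
    q=solve_ik([*c,60],down(yw+o)); print(n,o,c,None if q is None else q.round(2))
E
```

```text
w_jig2 bar [571.4  -9.6] [ 80. 112.] jig frame [-1.000e-02 -8.085e+01] yaw 0.0819
  hole x -26.45274045467538 26.57472395389403 y -122.60463484098075 -33.88777217060638
w_jig2 arrow [558.8 148.3] [ 85.9 112.4] jig frame [-4.000e-02  7.756e+01] yaw 0.082
  hole x -29.364897844769402 29.268724698119613 y 35.551054210703974 113.83974123256323
w_jig2 board [559.12 144.98] [124.8 132. ] 0.078
w_jig bar [571.4  -7.2] [ 80.3 116.6] jig frame [  0.15 -78.46] yaw 0.0802
w_jig arrow [577.7 150.6] [ 52.8 117.3] jig frame [18.96 78.34] yaw 0.4013
w_jig board [564.97  71.01] [124.9 280.6] 0.0797
arrow 0 [-0.02  0.85  0.56  1.68 -0.6   0.79 -0.22]
arrow 3.141592653589793 [ 1.04  1.15 -1.28  1.62  1.14  1.29  1.64]
bar 0 [ 0.07  0.69  0.53  2.03 -0.63  0.58  0.06]
bar 3.141592653589793 [ 1.28  1.02 -1.28  1.97  1.12  1.13  1.65]
ap 0 (559, 145) [-0.6   0.72  0.35  1.86 -0.39  0.63  0.07]
ap 0 (571, -7) [-0.33  0.71  0.34  1.88 -0.38  0.62  0.33]
ap 3.141592653589793 (559, 145) [-0.99  1.02  1.04  1.88 -1.1   0.97 -2.47]
ap 3.141592653589793 (571, -7) [-0.71  0.99  1.01  1.9  -1.08  0.93 -2.22]
```

```bash
cat >> h.py <<'E'
PIV,JY=np.array([565,71.]),0.0805
def jig(x,y):
    c,s=np.cos(JY),np.sin(JY); return PIV+[c*x-s*y,s*x+c*y]
def pick_place(c,yaw,g,dst,G=12):
    ax=lambda t:np.array([np.cos(t),np.sin(t)])
    a=np.array(c)+g*ax(yaw); d=np.array(dst)+g*ax(JY+np.pi/2)
    fingers.grip(76,60)
    robot.move_to([*a,110],down(yaw)); robot.move_straight([*a,G],rate=120,f_stop=20)
    fingers.grip(30,60); print('grip',robot.read_opening(),robot.read_finger_force(),robot.read_eef_pos().round(1))
    robot.move_straight([*a,170],rate=220)
    print('held',robot.read_opening(),robot.read_wrist_force().round(1))
    robot.move_to([*d,170],down(JY+np.pi/2)); robot.move_straight([*d,G+30],rate=150)
    print('open w',robot.read_wrist_force().round(1))
    hit=robot.move_straight([*d,G+9.5],rate=30,f_stop=15)
    print('down',hit,robot.read_eef_pos().round(1),robot.read_wrist_force().round(1))
    return d
def release(d,G=12):
    fingers.grip(66); robot.move_straight([*d,170],rate=220)
E
python3 - <<'E'
from h import *
d=pick_place((587.4,-265.3),0.527,-7,jig(0,75)); print(robot.read_time(),robot.read_qpos().round(2))
E
```

```text
grip 48.54173064875929 62.32988119125366 [ 581.7 -268.9   12.9]
held 48.9074093714383 [-1.4 -0.  -1.5]
open w [ 0.6 -1.1  0. ]
down True [559.5 138.7  22.9] [-2.  -0.7 11.6]
20.425 [-0.57  0.78  0.33  1.87 -0.44  0.56  0.12]
```

```bash
cat > chk.py <<'E'
from h import *
def check(nm,which):
    p=camera("wrist"); save(p,nm)
    for n,loc,s in which:
        xy=jig(*loc); c,sz,y,P=fit_tile(p,xy,40); X,nn=near(p,xy,18)
        e=(c-PIV)@np.array([[np.cos(JY),-np.sin(JY)],[np.sin(JY),np.cos(JY)]])-loc
        print(n,'off',e.round(2),np.round(sz,1),'yaw err',round(float((y-JY-np.pi/2+.5)%np.pi-.5),3),'top z',np.nanpercentile(X[nn][:,2],[10,50,90]).round(1))
E
python3 - <<'E'
from chk import *
d=jig(0,75)-7*np.array([np.cos(JY+np.pi/2),np.sin(JY+np.pi/2)])
release(d); robot.move_to([540,71,300],down(0)); check('w3',[('arrow',(0,75),1)])
d=pick_place((435.8,-275.7),0.588,0,jig(0,-78)); print(robot.read_time())
E
```

```text
arrow off [-0.32 -0.33] [50.3 67.3] yaw err 0.006 top z [ 40.6 384.3 404.9]
grip 42.73701334081672 60.01200199127197 [ 436.1 -275.7   12.7]
held 42.76720370578657 [-0.6  0.2 -1.2]
open w [-0.1 -0.2 -1.3]
down True [571.1  -6.7  22.7] [-3.8  0.5 12.1]
29.7
```

Arrow seated, and the bar tile is down to its floor height (+10.0 mm). Release it and check.

```bash
python3 - <<'E'
from chk import *
release(jig(0,-78)); robot.move_to([540,71,300],down(0)); check('w4',[('arrow',(0,75),1),('bar',(0,-78),-1)])
print(robot.read_time())
E
```

```text
arrow off [-0.32 -0.  ] [50.4 68.3] yaw err 0.009 top z [ 40.5 384.6 405.2]
bar off [-0.68  0.36] [44.5 80.6] yaw err -0.009 top z [39.4 40.5 41.4]
32.425
```

View pics/w4.png

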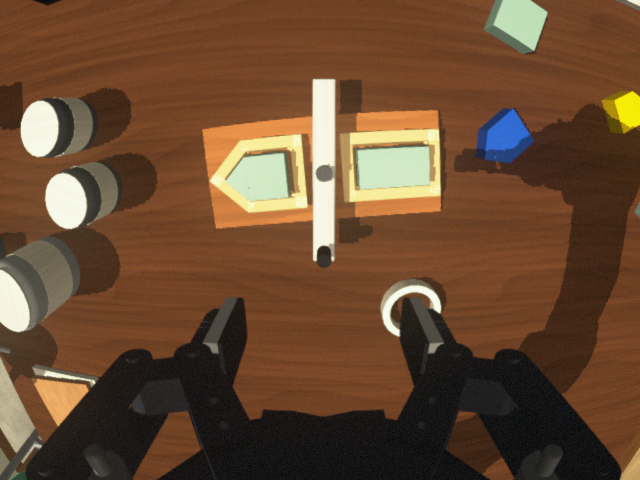

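Both tiles are seated flat (arrow at (260,176), bar at (393,167)) and the keeper is at (323,170), untouched. Next I'll close the keeper.

```bash
python3 - <<'E'
from chk import *
a0=1.493; o=lambda a:down(JY+a+np.pi/2)
robot.move_to(knob(PIV,JY,a0,140),o(a0)); fingers.grip(45,20)
robot.move_straight(knob(PIV,JY,a0,58),rate=120); fingers.grip(10,20); print(robot.read_opening())
for a in np.linspace(a0,0.04,8)[1:]: robot.move_straight(knob(PIV,JY,a,58),o(a),rate=130)
print('stop',robot.move_straight(knob(PIV,JY,-0.03,58),rate=25,f_stop=12),robot.read_wrist_force().round(1))
e=robot.read_eef_pos(); fingers.grip(45); robot.move_straight([e[0],e[1],150],rate=200)
robot.move_to([540,71,300],down(0)); p=camera("wrist"); save(p,'w5'); X,n=near(p,PIV,170)
K=X[n&(X[...,2]>76)&(X[...,2]<87)].mean(0); print('knob angle',np.arctan2(*(K[:2]-PIV)[::-1])%(2*np.pi)-JY-np.pi/2,robot.read_time())
E
```

```text
14.6820505738049
stop True [-6.  -2.2 13.8]
knob angle -0.0031085277311753146 41.3333
```

View pics/w5.png

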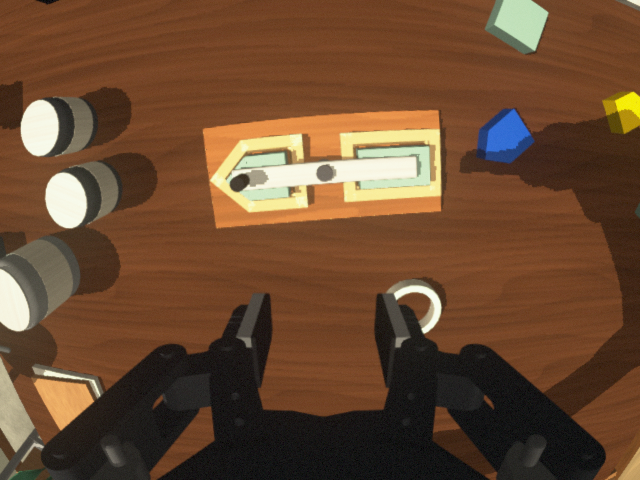

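The keeper bar lies over both seated tiles at its stop (knob at (239,182), angle about 0), and the robot is clear.

```bash
python3 -c "
from bench import job
print(job.close_job())"
```

```text
the job is handed in; nothing more can be done
None
```

The job is handed in with both tiles seated in their pockets, the keeper bar closed against its stop, and the robot clear at 41 s; the hand-in call returned no verdict.

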